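# Cup for the high chair, from behind the feeding things

### The job

On the spare tray the child's cup is boxed in behind the tall formula container and the feeding bottle. First clear both tall things to the draining mat, standing upright and wholly on it; then fetch the cup and stand it inside the raised cup ring of the high chair's tray; only then put the formula container and the bottle back, each on the very spot of the spare tray where it stood. Keep everything upright, and leave the two little food jars and the wooden spoon where they are.

Things in the scene. Friction and masses are not known exactly. Their poses are not given: they have to be found in the camera images.
- formula_mid (a point): Formula container: upright metal cylinder with paper label and ribbed white twist cap, diameter 66 mm all the way up, 130 mm tall, about 0.35 kg, loose. Point: on its axis half-way up (65 mm above its underside); z up. It stands on either of the spare tray's two spots: its home. Gripped about 105 mm above its underside, the fingers clear the lower cup and jars.
- bottle_mid (a point): Feeding bottle: upright white cylinder 60 mm in diameter from 0 to 115 mm, then a 56 mm grey collar to 130 mm and a narrower grey domed cap to 155 mm; about 0.22 kg, loose. Point: on its axis half-way up (77.5 mm above its underside); z up its axis. It stands on the other spot, its home. Grip it around 95 to 100 mm over its underside.
- cup_mid (a point): Child's cup: open, 66 mm tall, outside diameter 54 mm at the foot, 60 mm at the rim, wall 3 mm, 60 g, loose. Point: on its axis half-way up; z up. It stands on the floor of the spare tray (5 mm above the bench) 75 mm behind the line of the spots, with a jar 15 mm off on either side: finger room is only before and behind it (along the spots' x), and the tall things obstruct the gripper.
- cup_ring: Target of the cup: low raised ring moulded on the high chair's tray, inside diameter 80 mm, outside 92 mm, 8 mm high, fixed. Origin: the ring's centre at its underside, level with the tray's floor on which the cup will stand (5 mm above the bench); z up; x runs along the tray towards the plate's end. The tray's rim is 20 mm high, 65 mm off on the -x side and 70 mm on the +y side.
- mat: Side area: flat grey draining mat on the bench, 160 mm (its x) by 260 mm (its y), 4 mm thick, fixed, empty at the start. Origin: centre of its underside; z up.
- spot_a: Round dark non-slip spot fixed in the spare tray, 80 mm in diameter, 3 mm thick, its top 8 mm above the bench. Origin: centre of its underside; z up; x points to the back of the tray, where the cup stands, and spot_b is 90 mm away along -y. The tray (260 mm along y, 240 mm along x) has a rim 16 mm high and is fixed.
- spot_b: The other such spot, same size and axes, 90 mm along -y from spot_a.
- jar_a_mid (a point): Bystander: small food jar with white cap, diameter 54 mm, 62 mm tall, loose, on the spare tray beside the cup on its +y side. Point: half-way up. Leave it.
- jar_b_mid (a point): Bystander: the same kind of jar on the cup's -y side. Leave it.
- spoon: Bystander: wooden spoon 150 mm long, loose, lying in the spare tray in front of the two tall things, across the tray. Origin: its middle, on its underside; x along it towards the bowl. Leave it.
There are look-alikes about, which are no part of the job. Leave any blue look-alike of the part that bears bottle_mid alone.

How it is judged:
By the outcome, as a careful person would: the job done as asked, in the order asked, and still so for the second after the job is handed in, with the robot touching nothing.
It also fails if it takes over 147 s, if anything falls off the work surface, if the arm or the gripper's body presses on something with over 40 N, if the wrist force passes 120 N, or if a joint passes its speed limit or range.

### The arm

A 6-joint arm with a two-finger parallel gripper is mounted at the origin on the work surface. World frame = base frame: x ahead of the robot, y to its left, z up, the work surface at z = 0. Lengths are in m, angles in degrees, forces in N, time in s.
With the tool pointing down it reaches from about 0.4 to 0.825 m from the base axis. Payload 7 kg.
Tool frame: the origin (TCP) lies where the fingers leave the gripper's body, on its centre line; the fingertips stand 66 mm ahead of it and the grasp point (between the pads) lies 47 mm ahead of it; z points along the fingers, y is the direction in which the jaws open and shut (so a half turn about z gives the same grasp; the last joint's range is limited). The gripper opens to 88 mm and grips with 3 to 60 N. Pads are 19 mm wide; open, the fingers measure 130 mm over their backs; the gripper's body (78 mm by 193 mm) begins 47 mm behind the grasp point.
Start: joints at [84.46, 20.546, 0.682, 0, -70.136, -16.507], TCP at [0.253, 0.626, 0.292] pointing down, gripper open.
Joint ranges: [-176.03, 176.03], [-82.01, 121.73], [-58.28, 71.71], [-173.87, 95.51], [-174.79, -0.11], [-173.66, 173.66]. Speed limits (degrees/s): [136.94, 136.94, 172.46, 180, 180, 180].

### API

Orientations are given as [roll, pitch, yaw] about the fixed x, y, z axes, in that order (R = Rz(yaw) Ry(pitch) Rx(roll)).
In Python, from plant import get_obs, snapshot, close_job gives the robot as it stands.
- The arm moves only by the tool play_rows, never from a script. Its argument "series" is a list of rows, each a list of 5 numbers: the opening in per cent of the stroke, from 0 (shut) to 100 (fully open), then the shift along the tool's x, y, z in m, then the turn about the tool's z in degrees. In form: [[jaw, dx, dy, dz, spin], ...]. A call has 1 to 10 rows; each row is the pose to reach, as a shift and turn from the pose commanded when the call began, along the tool's axes at that moment; what a row does not reach only later rows make up. A row lasts 1/10 s, in which the tool goes at most 50 mm and 8.59 degrees, less where a joint would pass 70% of its speed; a pose out of reach is approached as far as the arm can. A call with a gripper value outside its range is refused whole. The fingers move at their own pace and stop on an object; the grip force is fixed at half the most. Time passes only in rows, so rows that repeat a pose let the fingers close. It gives the time, the measured TCP pose, the force and the opening at its end, in the units of the state.
- get_obs(): the state, without advancing time (a new reading comes with each control period).
- snapshot(name): name is "scene" or "side" or "wrist"; returns a dict with "frame" (400x640x3 uint8, red, green, blue), "z_map" (400x640 float32, m along the optical axis (not along the pixel's ray), 0 where there is no reading), "mtx" (3x3 intrinsics, pixels), "camera_from_world" (4x4, takes a point from world to camera coordinates); the wrist camera has in their place "tool_from_camera" (4x4, takes a point from camera to tool coordinates, whose origin is the TCP and whose axes are the flange's). Camera axes: x right, y up, looking along -z (the intrinsics and any distortion apply to the point x, -y, -z); pixel columns grow to the right and rows downward; lengths in m; the calibration is good to about 2 mm. A picture is of the moment at which its call begins: read the wrist's pose just before it.
- close_job(): hands the job in, once; it reports no verdict.
The state is a dict: "clock": time; "joint_pos": joint angles; "qvel": joint speeds; "tau": joint torques, N m; "tool_pos": TCP position; "orientation": TCP orientation; "force": force on the tool from outside, world axes, zero at the start; "moment": the same for the moment, N m; "opening": finger opening in m.
Only numpy, scipy, OpenCV 4.12 (cv2) and the standard library are available. Lean on these libraries where they do the work, as an engineer would, in place of code of your own. Each camera call takes 0.05 s, during which the arm holds its last target.

## Working session

There is one attempt and no reset: what is moved stays moved. The work goes in short steps, Python scripts to look and compute and a tool call to move; the robot and the scene stay as the last step left them, time stands still between calls to the robot, and variables do not carry over. Pictures are saved under pics/ and viewed, and the job is handed in when it is done.

Besides the shell and the picture viewer there is one more tool, called after "Emit:" as name(argument=value, ...) on one line, values as JSON. play_rows: Moves the arm, as the interface text tells. Its arguments: {"type":"object","properties":{"series":{"type":"array"}},"required":["series"]}

```bash
mkdir -p pics; ls; cat > h.py <<'E'
import numpy as np, cv2
from plant import get_obs, snapshot, close_job
def cap(name,fn):
    s=snapshot(name); cv2.imwrite('pics/'+fn+'.png',s['frame'][:,:,::-1]); np.savez('pics/'+fn+'.npz',**{k:v for k,v in s.items()}); return s
E
python3 - <<'E'
from h import *
print(get_obs())
for n in ['scene','side','wrist']:
    s=cap(n,n+'0'); print(n,s['mtx'].tolist(),[k for k in s]); print(np.round(s.get('camera_from_world',s.get('tool_from_camera')),4).tolist())
E
```

```text
pics
{'clock': 0.0, 'joint_pos': array([ 8.44572224e+01,  2.05921104e+01,  6.33556874e-01, -2.00229979e-02,
       -7.01364402e+01, -1.65076235e+01]), 'qvel': array([0.0047253 , 0.07720366, 0.08006333, 0.04394283, 0.028784  ,
       0.00826222]), 'tau': array([ 9.25763197e-04, -5.82718277e+01,  2.93066847e+01,  6.99723423e+00,
        7.01499768e-03, -1.58854350e-04]), 'tool_pos': array([0.25327523, 0.62526553, 0.29121364]), 'orientation': array([ 1.79903573e+02, -8.94744090e-03, -2.20572126e+01]), 'force': array([-0.89301101, -0.54662003,  0.33314917]), 'moment': array([-0.03213992,  0.0322905 ,  0.06363003]), 'opening': 0.08767124801664372}
scene [[393.7458091545274, 0.0, 318.61257539539315], [0.0, 393.7458091545274, 206.84238621835482], [0.0, 0.0, 1.0]] ['frame', 'z_map', 'mtx', 'camera_from_world']
[[0.7356, 0.6772, 0.017, -0.3299], [-0.4731, 0.4955, 0.7285, 0.1534], [0.4849, -0.5439, 0.6849, -1.3477], [0.0, 0.0, 0.0, 1.0]]
side [[492.72207027687284, 0.0, 323.19981599721535], [0.0, 492.72207027687284, 198.14192095036046], [0.0, 0.0, 1.0]] ['frame', 'z_map', 'mtx', 'camera_from_world']
[[0.7253, -0.6882, 0.016, -0.3155], [0.5283, 0.5714, 0.628, -0.2934], [-0.4414, -0.447, 0.778, -1.0691], [0.0, 0.0, 0.0, 1.0]]
wrist [[318.0963108623434, 0.0, 324.8115045558259], [0.0, 318.0963108623434, 199.39619711620833], [0.0, 0.0, 1.0]] ['frame', 'z_map', 'mtx', 'tool_from_camera']
[[0.0, 0.9603, 0.2789, 0.0756], [1.0, -0.0002, 0.0007, -0.0005], [0.0007, 0.2789, -0.9603, -0.0922], [0.0, 0.0, 0.0, 1.0]]
```

View pics/scene0.png

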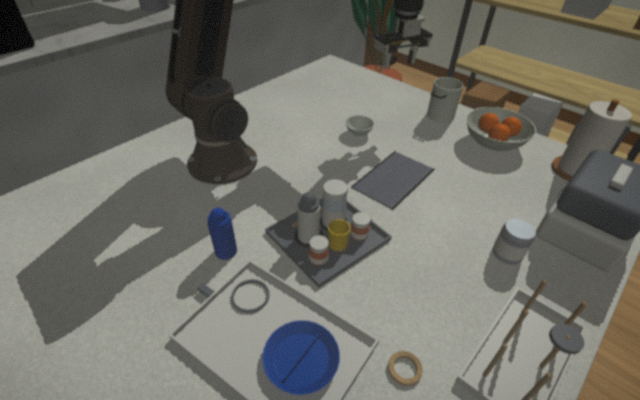

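View pics/side0.png

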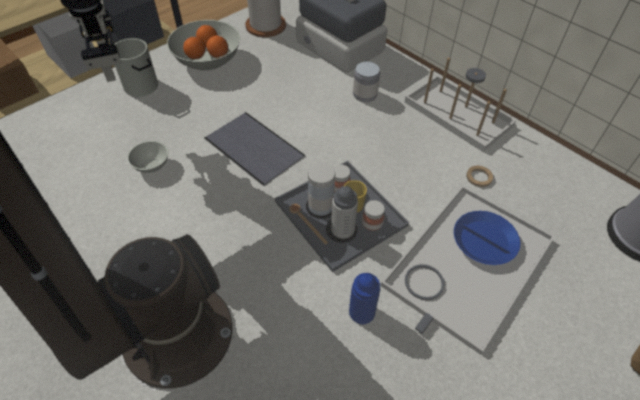

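View pics/wrist0.png

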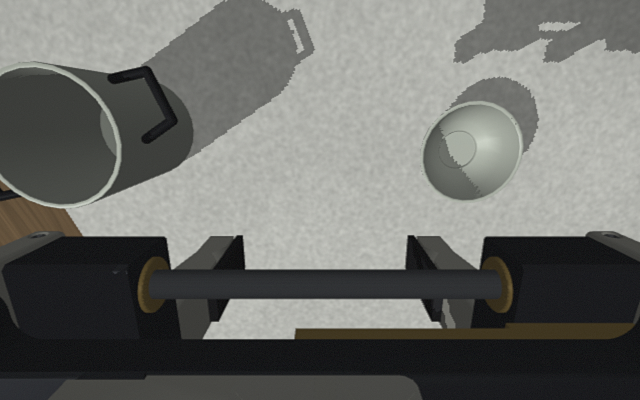

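```bash
cat >> h.py <<'E'
def load(fn): return dict(np.load('pics/'+fn+'.npz'))
def cw(s):  # world_from_camera
    return s['wfc'] if 'wfc' in s else np.linalg.inv(s['camera_from_world'])
def ray(s,u,v):
    K=s['mtx']; d=np.array([(u-K[0,2])/K[0,0],-(v-K[1,2])/K[1,1],-1.]); W=cw(s); return W[:3,3],W[:3,:3]@d
def onplane(s,u,v,z):
    o,d=ray(s,u,v); return o+d*(z-o[2])/d[2]
def cloud(s):
    K=s['mtx'];Z=s['z_map']; v,u=np.mgrid[:400,:640]
    P=np.stack([(u-K[0,2])/K[0,0]*Z,-(v-K[1,2])/K[1,1]*Z,-Z],-1); W=cw(s); P=P@W[:3,:3].T+W[:3,3]; P[Z==0]=np.nan; return P
def proj(s,p):
    C=np.linalg.inv(cw(s)); q=C[:3,:3]@np.asarray(p)+C[:3,3]; K=s['mtx']; return K[0,0]*q[0]/-q[2]+K[0,2], K[1,1]*-q[1]/-q[2]+K[1,2]
def crop(fn,x0,y0,x1,y1,k,out):
    im=cv2.imread('pics/'+fn+'.png')[y0:y1,x0:x1]; cv2.imwrite('pics/'+out+'.png',cv2.resize(im,None,fx=k,fy=k,interpolation=cv2.INTER_CUBIC))
E
python3 - <<'E'
from h import *
crop('scene0',260,140,440,290,4,'c1'); crop('side0',200,110,420,270,3.6,'c2')
for n in ['scene0','side0']:
    s=load(n);P=cloud(s)
    pts={'scene0':{'formula top':(335,186),'bottle top':(309,196),'cup':(339,226),'jar1':(361,218),'jar2':(319,242),'mat':(394,178),'ring':(250,295),'bluebottle':(220,212),'pot':(515,228)},
     'side0':{'formula':(320,175),'bottle':(345,192),'mat':(255,147),'ring':(425,281)}}[n]
    for k,(u,v) in pts.items(): print(n,k,np.round(P[v,u],3))
E
```

```text
scene0 formula top [0.466 0.042 0.139]
scene0 bottle top [ 0.461 -0.053  0.162]
scene0 cup [0.515 0.008 0.047]
scene0 jar1 [0.552 0.055 0.069]
scene0 jar2 [ 0.526 -0.085  0.066]
scene0 mat [0.481 0.329 0.007]
scene0 ring [ 0.486 -0.286  0.006]
scene0 bluebottle [ 0.34  -0.237  0.154]
scene0 pot [0.876 0.27  0.101]
side0 formula [0.456 0.036 0.139]
side0 bottle [ 0.448 -0.054  0.161]
side0 mat [0.474 0.326 0.006]
side0 ring [ 0.492 -0.286  0.004]
```

View pics/c1.png

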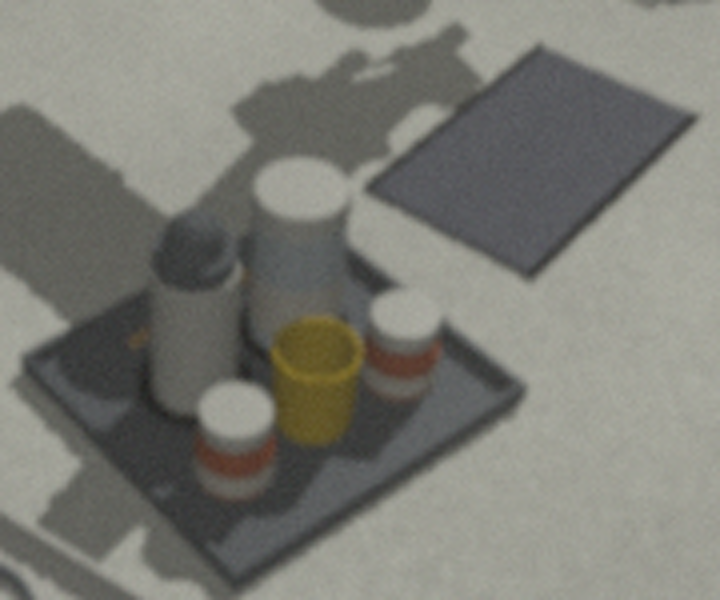

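View pics/c2.png

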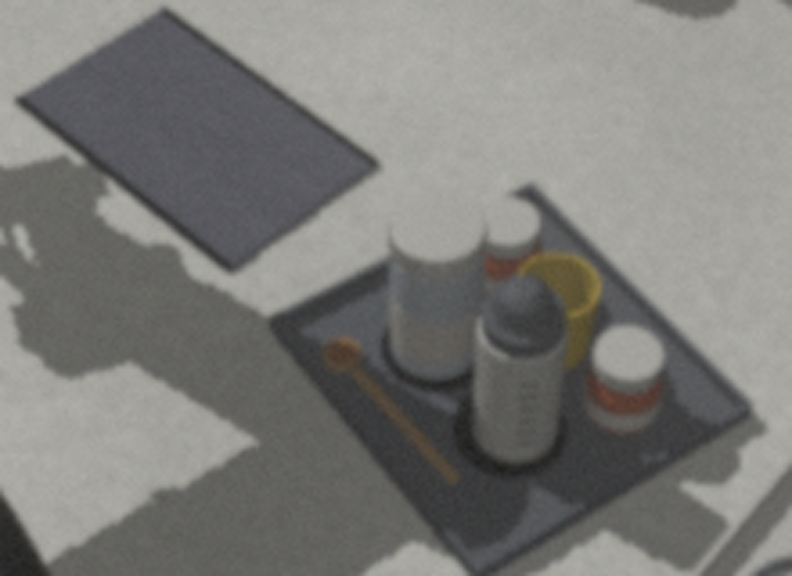

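```bash
cat >> h.py <<'E'
from scipy.optimize import least_squares
def circ(P,r,c0):
    f=lambda c:np.hypot(P[:,0]-c[0],P[:,1]-c[1])-r
    q=least_squares(f,c0,loss='soft_l1',f_scale=.002); return q.x,np.median(abs(f(q.x)))
def sel(P,c,rad,z0,z1):
    Q=P.reshape(-1,3); Q=Q[~np.isnan(Q[:,0])]; return Q[(np.hypot(Q[:,0]-c[0],Q[:,1]-c[1])<rad)&(Q[:,2]>z0)&(Q[:,2]<z1)]
E
python3 - <<'E'
from h import *
al={}
for n in ['scene0','side0']:
    s=load(n);P=cloud(s)
    for k,c,r,z0,z1 in [('formula',(.462,.04),.033,.03,.125),('bottle',(.453,-.054),.03,.03,.11),('jara',(.55,.055),.027,.02,.055),('jarb',(.526,-.085),.027,.02,.055),('cup',(.535,-.015),.029,.02,.06)]:
        Q=sel(P,c,r+.02,z0,z1); x,e=circ(Q,r,c); al.setdefault(k,[]).append(Q); print(n,k,len(Q),x.round(4),e.round(4))
    Q=sel(P,(.462,.04),.05,.132,.15); print('ftop',Q.mean(0).round(4),len(Q),[ (Q[:,i].min()+Q[:,i].max())/2 for i in (0,1)])
    Q=sel(P,(.453,-.054),.05,.155,.18); print('btop',Q.mean(0).round(4))
for k,v in al.items():
    Q=np.vstack(v); r={'formula':.033,'bottle':.03,'cup':.029}.get(k,.027); print('both',k,circ(Q,r,Q[:,:2].mean(0)))
# mat, ring corners
s=load('scene0')
for n,cs in {'scene0':[(352,187),(395,151),(434,169),(393,209),(267,231),(391,237),(319,286)],'side0':[(205,139),(246,113),(305,155),(265,185),(276,199),(348,162),(408,225),(332,266)]}.items():
    s=load(n); print(n,[onplane(s,u,v,.004 if i<4 else .016)[:2].round(3).tolist() for i,(u,v) in enumerate(cs)])
E
```

```text
scene0 formula 543 [0.465  0.0427] 0.0008
scene0 bottle 466 [ 0.4542 -0.0495] 0.0006
scene0 jara 213 [0.5481 0.0574] 0.0018
scene0 jarb 246 [ 0.5247 -0.0824] 0.0025
scene0 cup 391 [ 0.5316 -0.013 ] 0.0022
ftop [0.4684 0.039  0.1384] 349 [np.float64(0.46644775485336376), np.float64(0.04154706632527422)]
btop [ 0.4589 -0.0537  0.1608]
side0 formula 623 [0.4658 0.042 ] 0.0007
side0 bottle 481 [ 0.4552 -0.0502] 0.0007
side0 jara 105 [0.5503 0.0596] 0.0018
side0 jarb 255 [ 0.5269 -0.0829] 0.0024
side0 cup 190 [ 0.5271 -0.0125] 0.0011
ftop [0.4633 0.0396 0.1365] 459 [np.float64(0.4642050826319328), np.float64(0.040461920643112326)]
btop [ 0.452  -0.0523  0.1598]
both formula (array([0.46536334, 0.04240886]), np.float64(0.0008063867389675634))
both bottle (array([ 0.45463368, -0.04966821]), np.float64(0.000703843643683498))
both jara (array([0.54931883, 0.05855538]), np.float64(0.001927391996180394))
both jarb (array([ 0.52578863, -0.08229663]), np.float64(0.0026556483837929627))
both cup (array([ 0.52945923, -0.01367044]), np.float64(0.002050525779712327))
scene0 [[0.408, 0.202], [0.393, 0.462], [0.549, 0.467], [0.562, 0.208], [0.364, -0.121], [0.628, 0.099], [0.594, -0.157]]
side0 [[0.388, 0.453], [0.546, 0.462], [0.56, 0.207], [0.405, 0.197], [0.39, 0.132], [0.622, 0.097], [0.579, -0.158], [0.356, -0.113]]
```

```bash
cat >> h.py <<'E'
def go(x,y,z,yaw):
    o=get_obs(); p=o['tool_pos']; a=o['orientation']
    from scipy.spatial.transform import Rotation as R
    M=R.from_euler('xyz',a,degrees=True).as_matrix(); d=M.T@(np.array([x,y,z])-p)
    print('from',p.round(4),a.round(2),'delta',d.round(4),'spin',round(-((yaw-a[2]+180)%360-180),2))
def capw(fn):
    from scipy.spatial.transform import Rotation as R
    o=get_obs(); W=np.eye(4); W[:3,:3]=R.from_euler('xyz',o['orientation'],degrees=True).as_matrix(); W[:3,3]=o['tool_pos']
    s=snapshot('wrist'); s['wfc']=W@s['tool_from_camera']; cv2.imwrite('pics/'+fn+'.png',s['frame'][:,:,::-1]); np.savez('pics/'+fn+'.npz',**s); return s
E
python3 - <<'E'
from h import *
go(.46,-.005,.32,-97)
s=snapshot('wrist') if 0 else load('wrist0'); K=s['mtx'];T=s['tool_from_camera']
for u,v in [(320,285),(225,250),(425,250),(320,345),(320,385),(90,290)]:
    Z=s['z_map'][v,u]; q=T[:3,:3]@np.array([(u-K[0,2])/K[0,0]*Z,-(v-K[1,2])/K[1,1]*Z,-Z])+T[:3,3]; print(u,v,Z,q.round(4))
# ring
for n,c in [('scene0',(250,295)),('side0',(425,281))]:
    s=load(n); print(n,'ring',onplane(s,*c,.01)[:2].round(4)); P=cloud(s); Q=sel(P,(.34,-.237),.05,.03,.1); print('blue',circ(Q,.03,(.34,-.237)))
crop('scene0',160,250,390,400,3.4,'c3'); crop('side0',330,180,570,360,3.3,'c4')
E
```

```text
from [0.2533 0.6254 0.2914] [ 1.7993e+02 -1.0000e-02 -2.2050e+01] delta [ 0.4283  0.5067 -0.0279] spin 74.95
320 285 0.085032575 [ 0.0299 -0.0019 -0.0169]
225 250 0.1524941 [ 0.0097 -0.0485  0.0475]
425 250 0.15269445 [0.0097 0.0475 0.0477]
320 345 0.06894203 [ 0.026  -0.0016 -0.0348]
320 385 0.058933623 [ 0.0261 -0.0014 -0.0452]
90 290 0.078875534 [ 0.032  -0.0588 -0.0227]
scene0 ring [ 0.4878 -0.287 ]
blue (array([ 0.32721409, -0.23765103]), np.float64(0.0006172247374297574))
side0 ring [ 0.489  -0.2876]
blue (array([ 0.3285836 , -0.23835227]), np.float64(0.0004129687152419695))
```

View pics/c3.png

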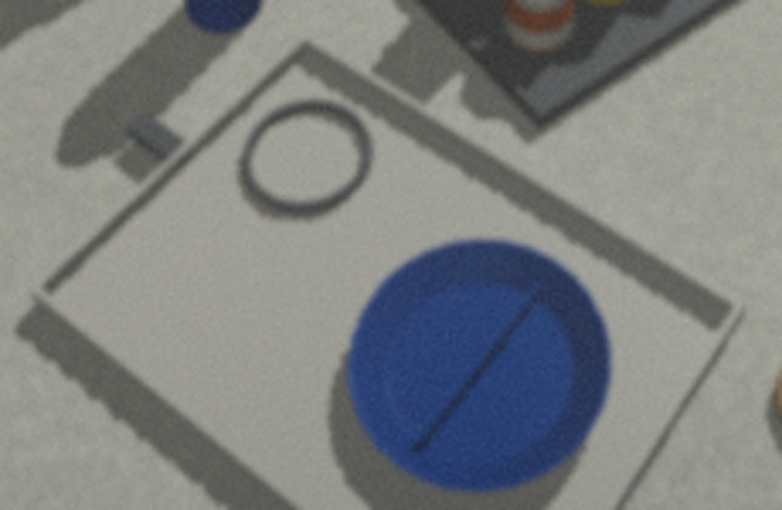

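View pics/c4.png

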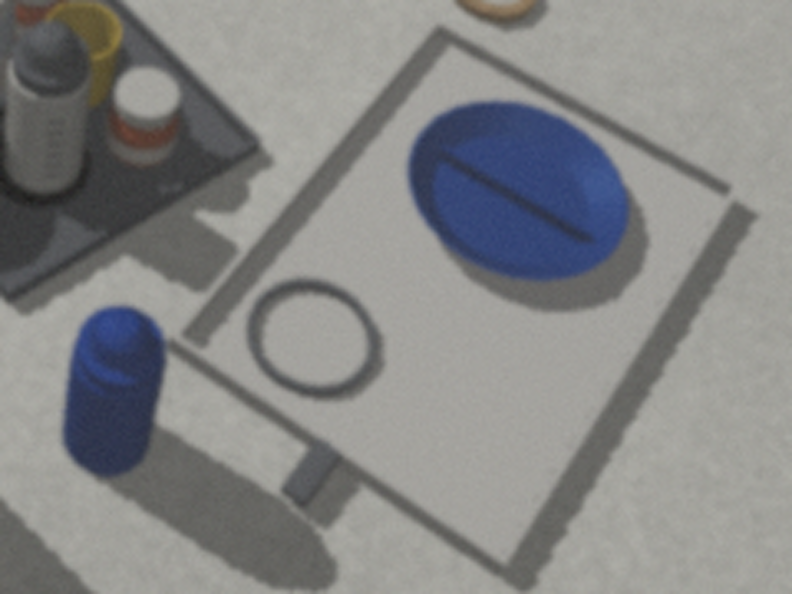

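Possible mix-ups in the scene image:
- **Formula container:** the tall white can in the tray at (335,200), not the grey-lidded pot at (515,240) or the utensil can at (445,98).
- **Bottle:** white with a grey cap at (309,218). The blue one at (222,233) is the look-alike to leave alone.
- **Cup:** yellow at (339,235), not the bowl at (359,125).
- **Ring:** the grey one on the high chair tray at (250,295), not the wooden ring at (405,368).

The crops c1 and c2 confirm these choices, with formula on spot_a and bottle on spot_b. Next I go to a viewing pose.

Emit:
play_rows(series=[[100, 0.04, 0.05, -0.003, 8], [100, 0.085, 0.1, -0.006, 16], [100, 0.13, 0.15, -0.009, 24], [100, 0.17, 0.2, -0.012, 32], [100, 0.215, 0.25, -0.014, 40], [100, 0.257, 0.304, -0.017, 48], [100, 0.3, 0.355, -0.02, 56], [100, 0.343, 0.405, -0.022, 64], [100, 0.385, 0.456, -0.025, 72], [100, 0.428, 0.507, -0.028, 75]])

```text
clock: 1.15
tool_pos: [0.4092, 0.1491, 0.3136]
orientation: [-180.0, 0.0, -97.3]
force: [2.1, 0.5, -0.8]
opening: 0.0879
```

Emit:
play_rows(series=[[100, 0, 0, 0, 0], [100, 0, 0, 0, 0], [100, 0, 0, 0, 0]])

```text
clock: 1.45
tool_pos: [0.4092, 0.1515, 0.3132]
orientation: [180.0, 0.0, -97.0]
force: [0.5, 0.4, -0.6]
opening: 0.0875
```

```bash
python3 - <<'E'
from h import *
print(get_obs()['joint_pos'].round(1))
go(.46,-.005,.32,-97)
capw('w1')
E
```

```text
[ 46.4  -3.6 -25.6  -0.  -68.  -53.4]
from [0.4092 0.1515 0.3132] [ 1.800e+02  1.000e-02 -9.703e+01] delta [ 0.1491 -0.0696 -0.0068] spin -0.03
```

View pics/w1.png

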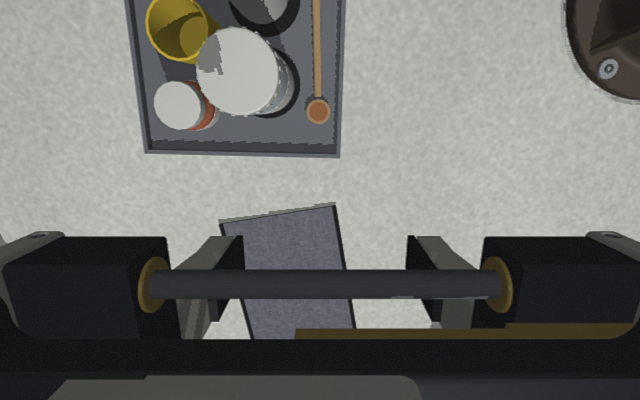

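Emit:
play_rows(series=[[100, 0.015, -0.02, -0.015, 0], [100, 0.03, -0.04, -0.03, 0], [100, 0.045, -0.055, -0.045, 0], [100, 0.045, -0.055, -0.06, 0], [100, 0.045, -0.055, -0.06, 0], [100, 0.045, -0.055, -0.06, 0], [100, 0.045, -0.055, -0.06, 0]])

```text
clock: 2.2
tool_pos: [0.4578, 0.1005, 0.3724]
orientation: [179.9, -0.0, -96.9]
force: [-0.6, 0.1, 0.3]
opening: 0.0875
```

```bash
python3 - <<'E'
from h import *
go(.46,.10,.36,-97)
capw('w2')
E
```

```text
from [0.4578 0.1005 0.3724] [ 1.7993e+02 -3.0000e-02 -9.6950e+01] delta [ 0.0002 -0.0023  0.0124] spin 0.05
```

View pics/w2.png

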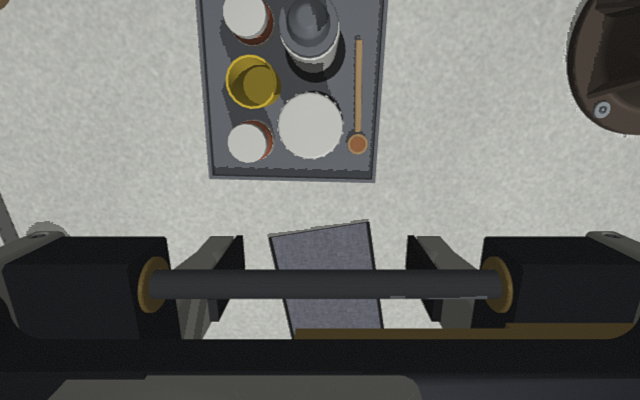

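```bash
python3 - <<'E'
from h import *
s=load('w2');im=cv2.imread('pics/w2.png');hsv=cv2.cvtColor(im,cv2.COLOR_BGR2HSV);P=cloud(s)
def fit(mask,c,z,name):
    n,l,st,ce=cv2.connectedComponentsWithStats(mask.astype(np.uint8)); k=l[c[1],c[0]]; 
    cn=max(cv2.findContours((l==k).astype(np.uint8),cv2.RETR_EXTERNAL,cv2.CHAIN_APPROX_NONE)[0],key=len)[:,0]
    W=np.array([onplane(s,*p,z) for p in cn]); q=least_squares(lambda a:np.hypot(W[:,0]-a[0],W[:,1]-a[1])-a[2],[*W[:,:2].mean(0),.03],loss='soft_l1',f_scale=.001).x
    print(name,k,st[k,:4],q.round(4))
Z=P[:,:,2]
fit((Z>.132)&(Z<.145)&(hsv[:,:,1]<40),(310,125),.138,'formula top')
fit((hsv[:,:,1]>120)&(hsv[:,:,0]>20)&(hsv[:,:,0]<35),(252,65),.071,'cup')
fit((Z>.062)&(hsv[:,:,1]<60)&(Z<.072),(247,142),.067,'jara')
for k,c,r,z0,z1 in [('formula',(.462,.04),.033,.03,.125),('bottle',(.453,-.054),.03,.03,.118)]:
    Q=sel(P,c,r+.02,z0,z1); print(k,len(Q),circ(Q,r,c))
print('ftop',Z[125,310],'jar',Z[142,247],'btop',P[12,310])
for u,v,z in [(269,236,.004),(368,221,.004),(211,178,.016),(375,181,.016)]: print(onplane(s,u,v,z).round(4))
E
```

```text
formula top 2 [277  91  66  69] [0.4661 0.0425 0.0322]
cup 1 [226  54  55  55] [ 0.5294 -0.0116  0.0301]
jara 12 [227 124  39  39] [0.5502 0.057  0.0233]
formula 0 (array([0.462, 0.04 ]), np.float64(nan))
bottle 414 (array([ 0.45564099, -0.04969256]), np.float64(0.00011800582654616053))
ftop 0.13817118450998106 jar 0.0659894966682521 btop [ 0.45197625 -0.05138383  0.16420808]
[0.5584 0.2073 0.004 ]
[0.403  0.2013 0.004 ]
[0.6231 0.1037 0.016 ]
[0.3891 0.1368 0.016 ]
  return _methods._mean(a, axis=axis, dtype=dtype,
  ret = ret.dtype.type(ret / rcount)
```

```bash
python3 - <<'E'
from h import *
go(.4657,.0425,.23,-97.5)
go(.4657,.0425,.161,-97.5)
E
```

```text
from [0.4578 0.1003 0.3724] [ 1.7994e+02 -4.0000e-02 -9.6960e+01] delta [ 0.0563 -0.015   0.1425] spin 0.54
from [0.4578 0.1003 0.3724] [ 1.7994e+02 -4.0000e-02 -9.6960e+01] delta [ 0.0563 -0.0151  0.2115] spin 0.54
```

Emit:
play_rows(series=[[100, 0.02, -0.005, 0.02, 0.5], [100, 0.04, -0.01, 0.05, 0.5], [100, 0.0565, -0.015, 0.08, 0.5], [100, 0.0565, -0.015, 0.11, 0.5], [100, 0.0565, -0.015, 0.13, 0.5], [100, 0.0565, -0.015, 0.14, 0.5], [100, 0.0565, -0.015, 0.14, 0.5], [100, 0.0565, -0.015, 0.14, 0.5]])

```text
clock: 3.05
tool_pos: [0.4667, 0.0421, 0.234]
orientation: [-180.0, 0.0, -97.5]
force: [0.4, -0.8, 0.1]
opening: 0.0874
```

```bash
python3 - <<'E'
from h import *
go(.4657,.0425,.161,-97.5)
capw('w3')
E
```

```text
from [0.4667 0.0421 0.234 ] [-179.96    0.    -97.5 ] delta [-0.0002  0.0011  0.073 ] spin -0.0
```

View pics/w3.png

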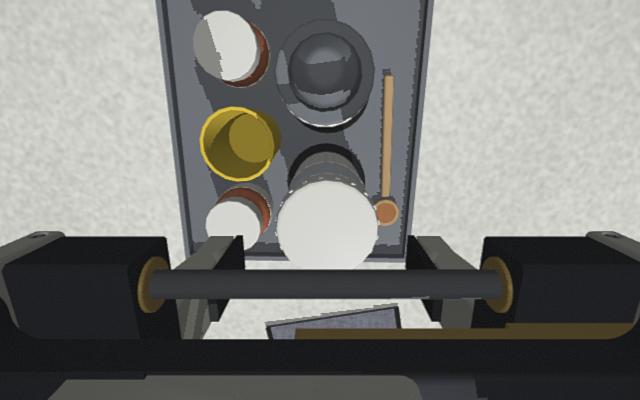

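The can top is at (328,225), centred between the fingers at columns 242 and 408. I descend.

Emit:
play_rows(series=[[100, 0, 0.001, 0.015, 0], [100, 0, 0.001, 0.03, 0], [100, 0, 0.001, 0.045, 0], [100, 0, 0.001, 0.06, 0], [100, 0, 0.001, 0.068, 0], [100, 0, 0.001, 0.073, 0], [100, 0, 0.001, 0.073, 0], [100, 0, 0.001, 0.073, 0]])

```text
clock: 3.9
tool_pos: [0.4657, 0.0421, 0.161]
orientation: [-179.9, 0.0, -97.5]
force: [-0.3, 0.3, 0.2]
opening: 0.0873
```

Emit:
play_rows(series=[[60, 0, 0, 0, 0], [60, 0, 0, 0, 0], [60, 0, 0, 0, 0], [60, 0, 0, 0, 0], [60, 0, 0, 0, 0], [60, 0, 0, 0, 0], [60, 0, 0, 0, 0], [60, 0, 0, 0, 0]])

```text
clock: 4.7
tool_pos: [0.4655, 0.0419, 0.1605]
orientation: [-180.0, 0.0, -97.5]
force: [-0.5, 0.3, 2.9]
opening: 0.0653
```

Emit:
play_rows(series=[[40, 0, 0, -0.003, 0], [40, 0, 0, -0.01, 0], [40, 0, 0, -0.025, 0], [40, 0, 0, -0.045, 0], [40, 0, 0, -0.065, 0], [40, 0, 0, -0.085, 0], [40, 0, 0, -0.097, 0], [40, 0, 0, -0.1, 0], [40, 0, 0, -0.1, 0]])

```text
clock: 5.6
tool_pos: [0.465, 0.0419, 0.2601]
orientation: [180.0, 0.0, -97.6]
force: [-0.1, -0.4, -4.0]
opening: 0.0656
```

Emit:
play_rows(series=[[40, -0.01, 0.001, 0, 0], [40, -0.03, 0.003, 0, 0], [40, -0.06, 0.007, 0, 0], [40, -0.09, 0.01, 0, 0], [40, -0.12, 0.013, 0, 0], [40, -0.15, 0.017, 0, 0], [40, -0.18, 0.02, 0, 0], [40, -0.2, 0.022, 0, 0], [40, -0.21, 0.023, 0, 0], [40, -0.21, 0.023, 0, 0]])

```text
clock: 6.6
tool_pos: [0.4699, 0.2541, 0.2594]
orientation: [179.9, -0.1, -97.5]
force: [-0.3, -0.3, -3.7]
opening: 0.0653
```

```bash
python3 - <<'E'
from h import *
go(.472,.392,.26,-97.5)
E
```

```text
from [0.4699 0.2541 0.2594] [ 1.7995e+02 -7.0000e-02 -9.7480e+01] delta [-0.137   0.0158 -0.0008] spin 0.02
```

Emit:
play_rows(series=[[40, -0.015, 0.002, 0, 0], [40, -0.04, 0.005, 0, 0], [40, -0.07, 0.008, 0.005, 0], [40, -0.1, 0.012, 0.02, 0], [40, -0.125, 0.015, 0.035, 0], [40, -0.137, 0.016, 0.05, 0], [40, -0.137, 0.016, 0.065, 0], [40, -0.137, 0.016, 0.08, 0], [40, -0.137, 0.016, 0.09, 0], [40, -0.137, 0.016, 0.093, 0]])

```text
clock: 7.6
tool_pos: [0.4719, 0.39, 0.1659]
orientation: [179.9, -0.1, -97.6]
force: [-0.6, -0.4, -4.8]
opening: 0.0655
```

Emit:
play_rows(series=[[40, 0, 0, 0.002, 0], [40, 0, 0, 0.004, 0], [40, 0, 0, 0.006, 0], [40, 0, 0, 0.008, 0], [40, 0, 0, 0.009, 0], [40, 0, 0, 0.009, 0], [40, 0, 0, 0.009, 0]])

```text
clock: 8.3
tool_pos: [0.4722, 0.3911, 0.1584]
orientation: [-180.0, 0.0, -97.5]
force: [0.4, 0.3, -4.0]
opening: 0.0654
```

```bash
python3 - <<'E'
from h import *
go(.472,.392,.1565,-97.5)
cap('scene','s2')
crop('s2',260,100,460,260,3.8,'c5')
E
```

```text
from [0.4722 0.3911 0.1584] [-1.7999e+02  1.0000e-02 -9.7540e+01] delta [-0.0009  0.0004  0.0019] spin -0.04
```

View pics/c5.png

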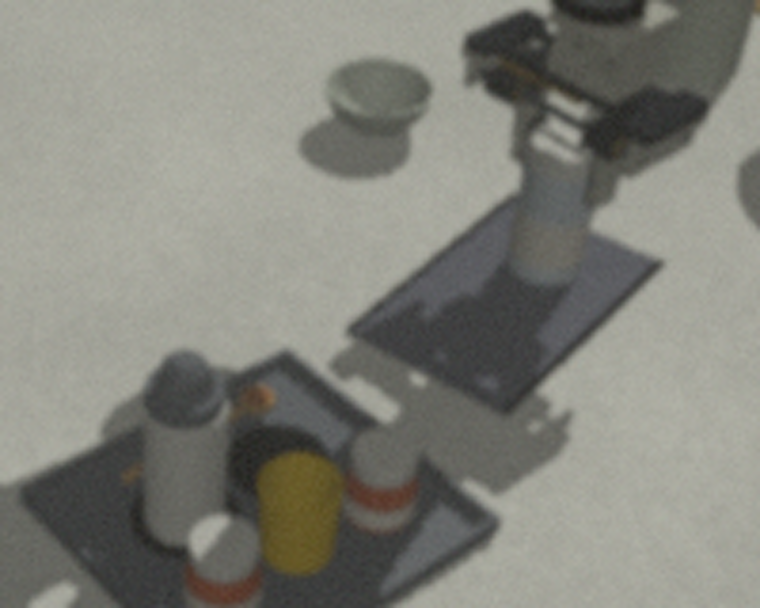

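The can is upright over the mat's far half (scene px ~405,165), just above the surface. I lower the last 2 mm and release.

Emit:
play_rows(series=[[40, 0, 0, 0.001, 0], [40, 0, 0, 0.002, 0], [40, 0, 0, 0.0025, 0], [40, 0, 0, 0.0025, 0]])

```text
clock: 8.75
tool_pos: [0.4723, 0.3911, 0.1566]
orientation: [-180.0, 0.0, -97.5]
force: [-2.4, -1.8, 4.5]
opening: 0.0653
```

Emit:
play_rows(series=[[70, 0, 0, 0, 0], [80, 0, 0, 0, 0], [100, 0, 0, 0, 0], [100, 0, 0, 0, 0], [100, 0, 0, 0, 0], [100, 0, 0, 0, 0]])

```text
clock: 9.35
tool_pos: [0.4723, 0.391, 0.1557]
orientation: [-180.0, -0.0, -97.5]
force: [-0.8, -0.4, 0.2]
opening: 0.0873
```

Emit:
play_rows(series=[[100, 0, 0, -0.01, 0], [100, 0, 0, -0.03, 0], [100, 0, 0, -0.06, 0], [100, 0, 0, -0.09, 0], [100, 0, 0, -0.12, 0], [100, 0.02, 0, -0.15, 0], [100, 0.06, 0, -0.165, 0], [100, 0.1, 0, -0.165, 0], [100, 0.1, 0, -0.165, 0]])

```text
clock: 10.25
tool_pos: [0.4583, 0.2884, 0.323]
orientation: [-179.9, 0.1, -97.7]
force: [0.5, 0.5, 0.4]
opening: 0.0874
```

```bash
python3 - <<'E'
from h import *
go(.4552,-.0497,.155,-97.5)
go(.456,.05,.33,-97.5)
s=cap('side','d3'); P=cloud(s); Q=sel(P,(.472,.392),.05,.03,.12); print(circ(Q,.033,(.472,.392)))
crop('d3',180,60,440,260,3,'c6')
E
```

```text
from [0.4583 0.2884 0.323 ] [-1.7994e+02  1.2000e-01 -9.7650e+01] delta [ 0.3359 -0.0418  0.1674] spin -0.15
from [0.4583 0.2884 0.323 ] [-1.7994e+02  1.2000e-01 -9.7650e+01] delta [ 0.2366 -0.0295 -0.0074] spin -0.15
(array([0.47243007, 0.39063138]), np.float64(0.00104314303611093))
```

View pics/c6.png

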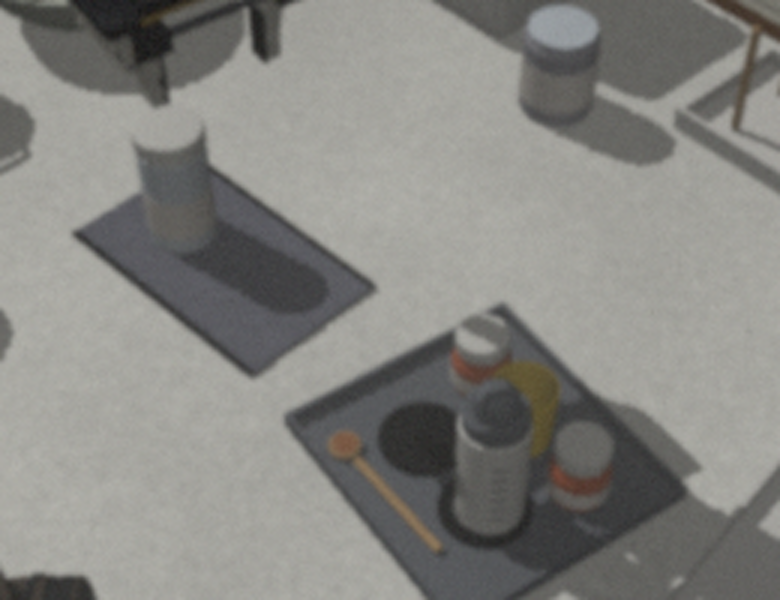

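The formula stands upright and wholly on the mat, and spot_a shows as a dark disc at side px ~(320,206). On to the bottle.

Emit:
play_rows(series=[[100, 0.03, -0.004, 0, 0], [100, 0.07, -0.009, 0, 0], [100, 0.11, -0.014, 0, 0], [100, 0.15, -0.019, 0, 0], [100, 0.19, -0.024, 0, 0], [100, 0.22, -0.028, 0, 0], [100, 0.237, -0.03, 0, 0], [100, 0.237, -0.03, 0, 0], [100, 0.237, -0.03, 0, 0]])

```text
clock: 11.2
tool_pos: [0.4581, 0.0533, 0.3211]
orientation: [-180.0, 0.0, -97.6]
force: [0.0, 0.2, 0.2]
opening: 0.088
```

```bash
python3 - <<'E'
from h import *
go(.4552,-.0497,.24,-97.5)
s=capw('w4')
P=cloud(s); Q=sel(P,(.455,-.05),.05,.03,.118); print('b',circ(Q,.03,(.455,-.05)))
im=cv2.imread('pics/w4.png'); 
E
```

```text
from [0.4581 0.0533 0.3211] [-1.7998e+02  1.0000e-02 -9.7590e+01] delta [ 0.1025 -0.0107  0.0811] spin -0.09
b (array([ 0.45551123, -0.04976596]), np.float64(1.0414245372319941e-08))
```

View pics/w4.png

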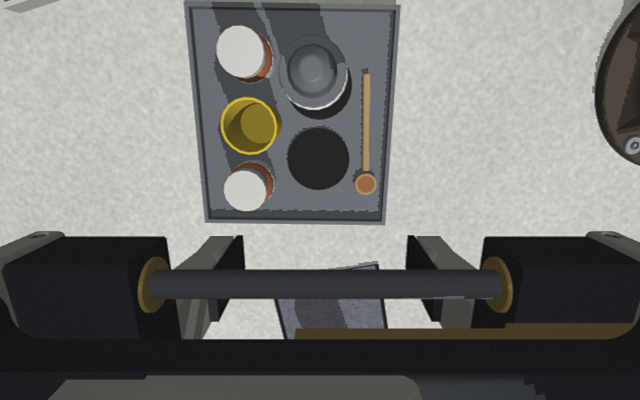

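```bash
python3 - <<'E'
from h import *
s=load('w4'); im=cv2.imread('pics/w4.png'); hsv=cv2.cvtColor(im,cv2.COLOR_BGR2HSV); print(im[157,318],im[200,290],im[180,300])
g=im.max(2); m=(g<52).astype(np.uint8)
n,l,st,ce=cv2.connectedComponentsWithStats(m); k=l[157,318]; print(st[k])
cn=max(cv2.findContours((l==k).astype(np.uint8),cv2.RETR_EXTERNAL,cv2.CHAIN_APPROX_NONE)[0],key=len)[:,0]
W=np.array([onplane(s,*p,.008) for p in cn]); q=least_squares(lambda a:np.hypot(W[:,0]-a[0],W[:,1]-a[1])-a[2],[*W[:,:2].mean(0),.04],loss='soft_l1',f_scale=.001).x; print('spotA',q)
for u,v in [(185,4),(399,6),(385,223),(206,221)]: print(onplane(s,u,v,.016)[:2].round(4))
m=((hsv[:,:,1]>120)&(hsv[:,:,0]>20)&(hsv[:,:,0]<35)).astype(np.uint8)
cn=max(cv2.findContours(m,cv2.RETR_EXTERNAL,cv2.CHAIN_APPROX_NONE)[0],key=len)[:,0]
W=np.array([onplane(s,*p,.071) for p in cn]); q=least_squares(lambda a:np.hypot(W[:,0]-a[0],W[:,1]-a[1])-.03,W[:,:2].mean(0),loss='soft_l1',f_scale=.001).x; print('cup',q)
E
```

```text
[39 37 38] [116 110 107] [41 40 41]
[ 288  128   61   61 2938]
spotA [0.46592335 0.041448   0.03860874]
[ 0.5872 -0.1493]
[ 0.3533 -0.1162]
[0.3889 0.1366]
[0.6241 0.1024]
cup [0.28539819 0.27629204]
```

Emit:
play_rows(series=[[100, 0.03, -0.003, 0, 0], [100, 0.06, -0.007, 0.01, 0], [100, 0.09, -0.01, 0.03, 0], [100, 0.1025, -0.0107, 0.05, 0], [100, 0.1025, -0.0107, 0.07, 0], [100, 0.1025, -0.0107, 0.08, 0], [100, 0.1025, -0.0107, 0.08, 0], [100, 0.1025, -0.0107, 0.08, 0]])

```text
clock: 12.05
tool_pos: [0.4555, -0.0493, 0.2414]
orientation: [-180.0, -0.0, -97.5]
force: [-0.2, 0.4, 0.0]
opening: 0.0878
```

```bash
python3 - <<'E'
from h import *
go(.4554,-.0497,.155,-97.5)
E
```

```text
from [ 0.4555 -0.0493  0.2414] [-1.7997e+02 -1.0000e-02 -9.7460e+01] delta [0.0004 0.0001 0.0864] spin 0.04
```

Emit:
play_rows(series=[[100, 0, 0, 0.015, 0], [100, 0, 0, 0.03, 0], [100, 0, 0, 0.045, 0], [100, 0, 0, 0.06, 0], [100, 0, 0, 0.07, 0], [100, 0, 0, 0.074, 0], [100, 0, 0, 0.074, 0]])

```text
clock: 12.75
tool_pos: [0.4551, -0.0498, 0.167]
orientation: [-180.0, -0.0, -97.5]
force: [0.7, 0.6, 1.6]
opening: 0.0874
```

Emit:
play_rows(series=[[100, 0, 0, 0.001, 0], [100, 0, 0, 0.002, 0], [100, 0, 0, 0.003, 0], [100, 0, 0, 0.004, 0], [100, 0, 0, 0.005, 0]])

```text
clock: 13.25
tool_pos: [0.4549, -0.0501, 0.1619]
orientation: [-180.0, 0.0, -97.6]
force: [-0.1, -0.6, -0.7]
opening: 0.0878
```

Emit:
play_rows(series=[[100, 0, 0, 0.001, 0], [100, 0, 0, 0.002, 0], [100, 0, 0, 0.003, 0], [100, 0, 0, 0.003, 0]])

```text
clock: 13.65
tool_pos: [0.4548, -0.0501, 0.1586]
orientation: [180.0, -0.0, -97.5]
force: [0.1, 0.7, -0.2]
opening: 0.0877
```

Emit:
play_rows(series=[[100, 0, 0, 0.001, 0], [100, 0, 0, 0.002, 0], [100, 0, 0, 0.003, 0], [100, 0, 0, 0.003, 0]])

```text
clock: 14.05
tool_pos: [0.4548, -0.0501, 0.1557]
orientation: [180.0, -0.0, -97.6]
force: [-0.6, 0.0, 0.1]
opening: 0.0878
```

No contact on the way down, and the grasp is about 100 mm over the underside. I grip.

Emit:
play_rows(series=[[60, 0, 0, 0, 0], [50, 0, 0, 0, 0], [40, 0, 0, 0, 0], [40, 0, 0, 0, 0], [40, 0, 0, 0, 0], [40, 0, 0, 0, 0], [40, 0, 0, 0, 0], [40, 0, 0, 0, 0]])

```text
clock: 14.85
tool_pos: [0.4549, -0.05, 0.1558]
orientation: [-180.0, 0.0, -97.5]
force: [-0.0, 0.2, 0.2]
opening: 0.0595
```

Emit:
play_rows(series=[[40, 0, 0, -0.003, 0], [40, 0, 0, -0.01, 0], [40, 0, 0, -0.025, 0], [40, 0, 0, -0.045, 0], [40, 0, 0, -0.065, 0], [40, 0, 0, -0.085, 0], [40, 0, 0, -0.097, 0], [40, 0, 0, -0.1, 0], [40, 0, 0, -0.1, 0]])

```text
clock: 15.75
tool_pos: [0.4547, -0.05, 0.2557]
orientation: [-180.0, 0.0, -97.6]
force: [0.3, 0.2, -3.8]
opening: 0.0592
```

```bash
python3 - <<'E'
from h import *
go(.478,.272,.2557,-97.5)
E
```

```text
from [ 0.4547 -0.05    0.2557] [-1.7999e+02  3.0000e-02 -9.7560e+01] delta [-3.223e-01  1.920e-02  2.000e-04] spin -0.06
```

Emit:
play_rows(series=[[40, -0.01, 0.001, 0, 0], [40, -0.03, 0.002, 0, 0], [40, -0.06, 0.004, 0, 0], [40, -0.09, 0.006, 0, 0], [40, -0.125, 0.008, 0, 0], [40, -0.16, 0.01, 0, 0], [40, -0.195, 0.012, 0, 0], [40, -0.225, 0.014, 0, 0], [40, -0.255, 0.016, 0, 0], [40, -0.28, 0.017, 0, 0]])

```text
clock: 16.75
tool_pos: [0.4741, 0.2316, 0.2545]
orientation: [179.9, -0.1, -97.5]
force: [-0.3, 0.0, -2.0]
opening: 0.0598
```

```bash
python3 - <<'E'
from h import *
go(.478,.272,.160,-97.5)
E
```

```text
from [0.4741 0.2316 0.2545] [ 1.7992e+02 -8.0000e-02 -9.7510e+01] delta [-0.0407  0.0013  0.0944] spin -0.01
```

Emit:
play_rows(series=[[40, -0.015, 0.001, 0.005, 0], [40, -0.03, 0.001, 0.015, 0], [40, -0.04, 0.001, 0.03, 0], [40, -0.04, 0.001, 0.05, 0], [40, -0.04, 0.001, 0.07, 0], [40, -0.04, 0.001, 0.085, 0], [40, -0.04, 0.001, 0.094, 0], [40, -0.04, 0.001, 0.098, 0], [40, -0.04, 0.001, 0.1, 0], [40, -0.04, 0.001, 0.1, 0]])

```text
clock: 17.75
tool_pos: [0.4792, 0.2696, 0.156]
orientation: [-180.0, 0.0, -97.6]
force: [0.0, 0.7, -2.2]
opening: 0.0597
```

```bash
python3 - <<'E'
from h import *
go(.478,.272,.152,-97.5)
E
```

```text
from [0.4792 0.2696 0.156 ] [-1.7998e+02  2.0000e-02 -9.7550e+01] delta [-0.0022  0.0015  0.004 ] spin -0.05
```

Emit:
play_rows(series=[[40, 0, 0, 0.0015, 0], [40, 0, 0, 0.003, 0], [40, 0, 0, 0.004, 0], [40, 0, 0, 0.0045, 0], [40, 0, 0, 0.0045, 0]])

```text
clock: 18.25
tool_pos: [0.4791, 0.2697, 0.1518]
orientation: [-180.0, 0.0, -97.5]
force: [-2.2, 0.1, 3.5]
opening: 0.0596
```

Emit:
play_rows(series=[[70, 0, 0, 0, 0], [80, 0, 0, 0, 0], [100, 0, 0, 0, 0], [100, 0, 0, 0, 0], [100, 0, 0, 0, 0], [100, 0, 0, 0, 0]])

```text
clock: 18.85
tool_pos: [0.479, 0.2695, 0.1512]
orientation: [180.0, -0.0, -97.5]
force: [0.8, -0.0, 0.8]
opening: 0.0871
```

Emit:
play_rows(series=[[100, 0, 0, -0.01, 0], [100, 0, 0, -0.03, 0], [100, 0, 0, -0.06, 0], [100, 0, 0, -0.09, 0], [100, 0, 0, -0.12, 0], [100, 0.03, 0, -0.13, 0], [100, 0.06, -0.01, -0.13, 0], [100, 0.1, -0.03, -0.13, 0], [100, 0.15, -0.06, -0.13, 0], [100, 0.18, -0.08, -0.13, 0]])

```text
clock: 19.85
tool_pos: [0.535, 0.0788, 0.2826]
orientation: [-179.9, 0.0, -97.5]
force: [1.2, 0.6, -0.4]
opening: 0.0873
```

```bash
python3 - <<'E'
from h import *
go(.5295,-.0125,.2,-97.5)
s=cap('side','d4'); P=cloud(s)
print(circ(sel(P,(.479,.27),.05,.03,.11),.03,(.479,.27)),circ(sel(P,(.472,.391),.05,.03,.12),.033,(.472,.39)))
s=capw('w5'); im=cv2.imread('pics/w5.png');hsv=cv2.cvtColor(im,cv2.COLOR_BGR2HSV)
m=((hsv[:,:,1]>120)&(hsv[:,:,0]>20)&(hsv[:,:,0]<35)).astype(np.uint8); m[230:]=0
cn=max(cv2.findContours(m,cv2.RETR_EXTERNAL,cv2.CHAIN_APPROX_NONE)[0],key=len)[:,0]
W=np.array([onplane(s,*p,.071) for p in cn]); q=least_squares(lambda a:np.hypot(W[:,0]-a[0],W[:,1]-a[1])-.03,W[:,:2].mean(0),loss='soft_l1',f_scale=.001).x; print('cup',q,cn.min(0),cn.max(0))
E
```

```text
from [0.535  0.0788 0.2826] [-1.7992e+02  4.0000e-02 -9.7500e+01] delta [ 0.0913 -0.0064  0.0826] spin 0.0
(array([0.4794153 , 0.26928419]), np.float64(0.0010281287461928051)) (array([0.4723454 , 0.39087152]), np.float64(0.0011157272988698078))
cup [ 0.53101287 -0.01210431] [287  59] [351 127]
```

View pics/d4.png

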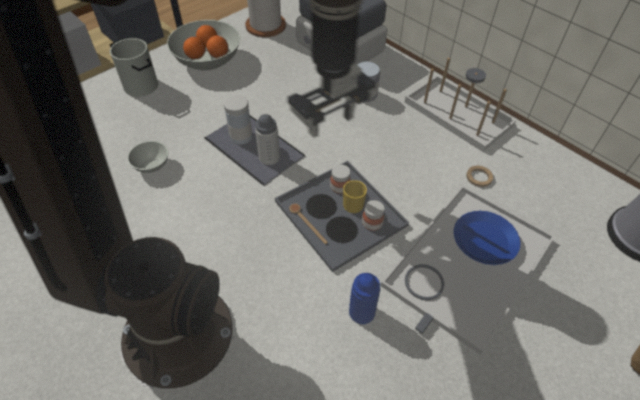

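View pics/w5.png

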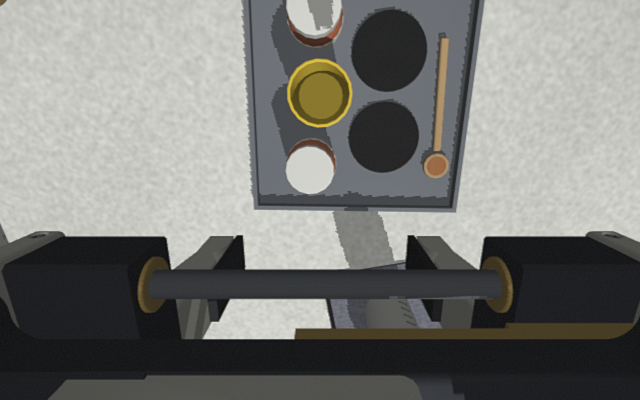

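Emit:
play_rows(series=[[100, 0.02, -0.002, 0, 0.3], [100, 0.05, -0.004, 0.01, 0.3], [100, 0.08, -0.006, 0.03, 0.3], [100, 0.091, -0.0065, 0.055, 0.3], [100, 0.091, -0.0065, 0.08, 0.3], [100, 0.091, -0.0065, 0.1, 0.3], [100, 0.091, -0.0065, 0.112, 0.3], [100, 0.091, -0.0065, 0.112, 0.3], [100, 0.091, -0.0065, 0.112, 0.3]])

```text
clock: 20.85
tool_pos: [0.5297, -0.0101, 0.1701]
orientation: [-180.0, 0.0, -97.8]
force: [0.5, -1.6, 0.1]
opening: 0.0874
```

```bash
python3 - <<'E'
from h import *
go(.5305,-.0121,.099,-97.8)
s=capw('w6')
E
```

```text
from [ 0.5297 -0.0101  0.1701] [-179.96    0.    -97.81] delta [ 0.0018 -0.001   0.0711] spin -0.01
```

View pics/w6.png

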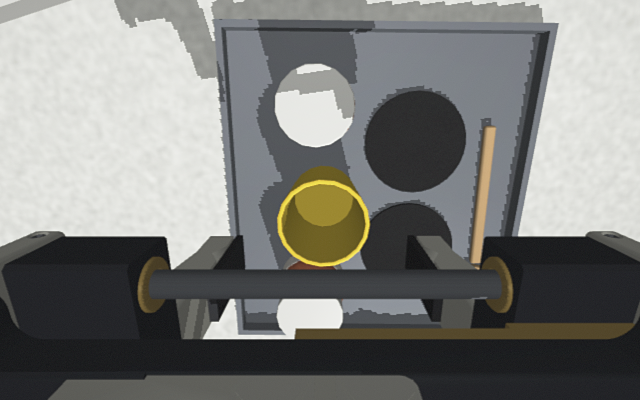

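The cup rim is centred at (323,224) between the fingers. I measure both spots from this view, then descend.

```bash
python3 - <<'E'
from h import *
s=load('w6'); im=cv2.imread('pics/w6.png'); m=(im.max(2)<52).astype(np.uint8)
def f(s,m,c,z,r):
    n,l,st,ce=cv2.connectedComponentsWithStats(m); k=l[c[1],c[0]]
    cn=max(cv2.findContours((l==k).astype(np.uint8),cv2.RETR_EXTERNAL,cv2.CHAIN_APPROX_NONE)[0],key=len)[:,0]
    W=np.array([onplane(s,*p,z) for p in cn]); print(st[k],least_squares(lambda a:np.hypot(W[:,0]-a[0],W[:,1]-a[1])-a[2],[*W[:,:2].mean(0),r],loss='soft_l1',f_scale=.001).x)
f(s,m,(415,140),.008,.04)
s=load('w5'); im=cv2.imread('pics/w5.png'); m=(im.max(2)<52).astype(np.uint8); f(s,m,(388,50),.008,.04); f(s,m,(385,140),.008,.04)
E
```

```text
[ 365   91  100  100 7828] [ 0.45322334 -0.04759197  0.03889958]
[ 352   10   75   81 4743] [ 0.4529418  -0.0468772   0.03885697]
[ 349  102   69   70 3810] [0.46614648 0.04182238 0.03872073]
```

Emit:
play_rows(series=[[100, 0.0018, -0.001, 0.01, 0], [100, 0.0018, -0.001, 0.025, 0], [100, 0.0018, -0.001, 0.04, 0], [100, 0.0018, -0.001, 0.055, 0], [100, 0.0018, -0.001, 0.066, 0], [100, 0.0018, -0.001, 0.071, 0], [100, 0.0018, -0.001, 0.071, 0], [100, 0.0018, -0.001, 0.071, 0]])

```text
clock: 21.7
tool_pos: [0.5303, -0.0123, 0.0987]
orientation: [-180.0, 0.0, -97.8]
force: [-0.1, 0.7, -0.5]
opening: 0.0876
```

Emit:
play_rows(series=[[75, 0, 0, 0, 0], [65, 0, 0, 0, 0], [55, 0, 0, 0, 0], [50, 0, 0, 0, 0], [50, 0, 0, 0, 0], [50, 0, 0, 0, 0], [50, 0, 0, 0, 0], [50, 0, 0, 0, 0]])

```text
clock: 22.5
tool_pos: [0.5301, -0.0123, 0.0985]
orientation: [-180.0, 0.0, -97.8]
force: [-0.3, 0.3, 2.8]
opening: 0.0595
```

Emit:
play_rows(series=[[50, 0, 0, -0.003, 0], [50, 0, 0, -0.01, 0], [50, 0, 0, -0.025, 0], [50, 0, 0, -0.045, 0], [50, 0, 0, -0.07, 0], [50, 0, 0, -0.095, 0], [50, 0, 0, -0.115, 0], [50, 0, 0, -0.12, 0], [50, 0, 0, -0.12, 0]])

```text
clock: 23.4
tool_pos: [0.53, -0.0123, 0.2191]
orientation: [-179.9, 0.1, -97.9]
force: [0.1, -0.2, -0.5]
opening: 0.0594
```

```bash
python3 - <<'E'
from h import *
go(.488,-.287,.219,-97.8)
s=cap('side','d5');crop('d5',230,60,500,290,2.8,'c7')
E
```

```text
from [ 0.53   -0.0123  0.2191] [-1.7992e+02  5.0000e-02 -9.7860e+01] delta [ 2.779e-01  4.100e-03 -2.000e-04] spin -0.06
```

View pics/c7.png

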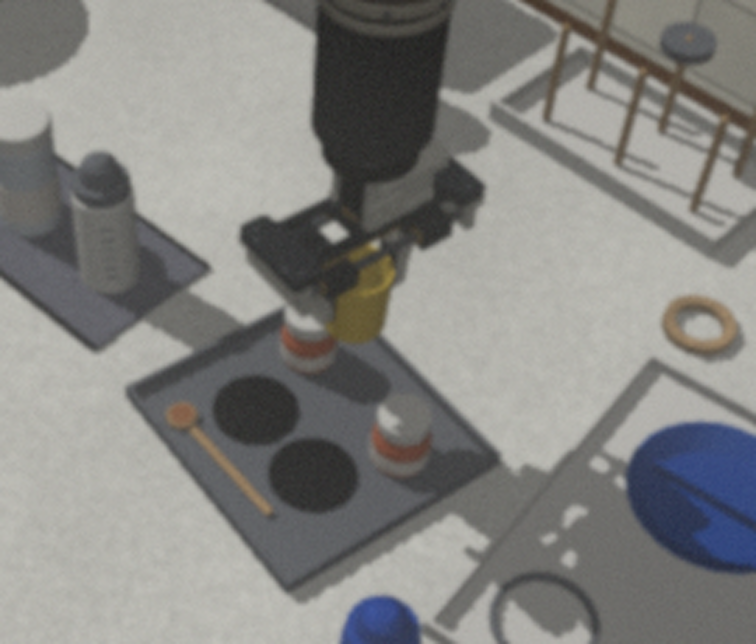

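The cup is held upright. I move part-way to check the ring with the wrist camera.

Emit:
play_rows(series=[[50, 0.01, 0, 0, 0], [50, 0.03, 0.0005, 0, 0], [50, 0.06, 0.001, 0, 0], [50, 0.09, 0.0015, 0, 0], [50, 0.12, 0.002, 0, 0], [50, 0.145, 0.0025, 0, 0], [50, 0.16, 0.0025, 0, 0], [50, 0.16, 0.0025, 0, 0], [50, 0.16, 0.0025, 0, 0]])

```text
clock: 24.35
tool_pos: [0.5053, -0.1708, 0.2176]
orientation: [179.9, -0.0, -97.9]
force: [-0.4, -0.7, -0.8]
opening: 0.0592
```

```bash
python3 - <<'E'
from h import *
go(.488,-.287,.219,-97.8)
s=capw('w7')
E
```

```text
from [ 0.5053 -0.1708  0.2176] [179.93  -0.   -97.91] delta [ 0.1175  0.0011 -0.0014] spin -0.11
```

View pics/w7.png

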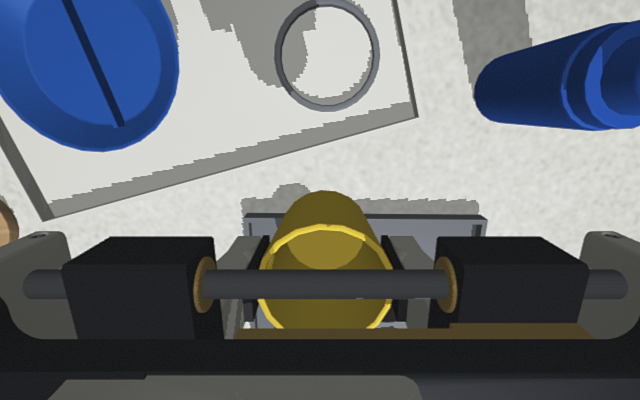

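```bash
python3 - <<'E'
from h import *
s=load('w7'); im=cv2.imread('pics/w7.png'); P=cloud(s)
Z=P[:,:,2]; H=np.hypot(P[:,:,0]-.488,P[:,:,1]+.287)
m=(Z>.0105)&(Z<.017)&(H<.06)&(im.max(2)<150)
v,u=np.nonzero(m); print(len(u))
W=np.array([onplane(s,a,b,.013) for a,b in zip(u,v)]); 
x=least_squares(lambda a:np.hypot(W[:,0]-a[0],W[:,1]-a[1])-.043,(.488,-.287),loss='soft_l1',f_scale=.002); print(x.x,np.median(abs(x.fun)))
for p in [(275,54),(380,54),(327,0),(327,111)]: print(onplane(s,*p,.013)[:2].round(4))
x=x.x; go(x[0],x[1],.219,-97.8)
E
```

```text
2186
[ 0.48814989 -0.2856583 ] 0.0014193522809809837
[ 0.5315 -0.2939]
[ 0.4423 -0.2815]
[ 0.4818 -0.3282]
[ 0.4937 -0.2411]
from [ 0.5055 -0.1704  0.2178] [179.95  -0.   -97.86] delta [ 0.1166  0.0014 -0.0012] spin -0.06
```

Emit:
play_rows(series=[[50, 0.01, 0, 0, 0], [50, 0.03, 0.0005, 0, 0], [50, 0.055, 0.001, 0, 0], [50, 0.08, 0.0015, 0, 0], [50, 0.1, 0.0015, 0, 0], [50, 0.112, 0.0015, 0, 0], [50, 0.1165, 0.0015, 0.005, 0], [50, 0.1165, 0.0015, 0.02, 0], [50, 0.1165, 0.0015, 0.04, 0], [50, 0.1165, 0.0015, 0.06, 0]])

```text
clock: 25.4
tool_pos: [0.4884, -0.2851, 0.1576]
orientation: [-180.0, 0.0, -97.8]
force: [-0.1, -0.5, -0.8]
opening: 0.0595
```

Emit:
play_rows(series=[[50, 0, 0, 0.015, 0], [50, 0, 0, 0.028, 0], [50, 0, 0, 0.034, 0], [50, 0, 0, 0.035, 0], [50, 0, 0, 0.035, 0]])

```text
clock: 25.9
tool_pos: [0.4885, -0.2857, 0.1236]
orientation: [-180.0, -0.0, -97.8]
force: [-0.3, 0.2, -1.4]
opening: 0.0595
```

```bash
python3 - <<'E'
from h import *
go(.488,-.2862,.099,-97.8)
s=cap('side','d6');crop('d6',320,180,520,350,3.8,'c8')
E
```

```text
from [ 0.4885 -0.2857  0.1236] [-1.7998e+02 -1.0000e-02 -9.7820e+01] delta [0.0006 0.0005 0.0246] spin -0.02
```

View pics/c8.png

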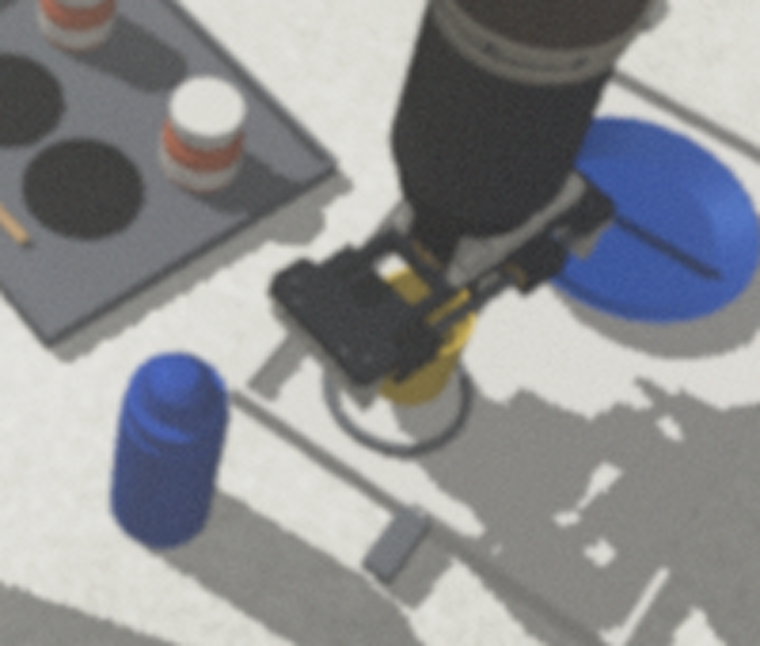

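The cup hangs above the ring, clear of the blue bottle and plate. I lower it the rest of the way.

Emit:
play_rows(series=[[50, 0.0005, 0.0005, 0.008, 0], [50, 0.0005, 0.0005, 0.015, 0], [50, 0.0005, 0.0005, 0.02, 0], [50, 0.0005, 0.0005, 0.023, 0], [50, 0.0005, 0.0005, 0.0245, 0], [50, 0.0005, 0.0005, 0.0255, 0], [50, 0.0005, 0.0005, 0.0255, 0]])

```text
clock: 26.65
tool_pos: [0.4875, -0.2862, 0.0984]
orientation: [180.0, -0.0, -97.8]
force: [-2.7, 1.2, 6.8]
opening: 0.0592
```

Emit:
play_rows(series=[[75, 0, 0, 0, 0], [85, 0, 0, 0, 0], [100, 0, 0, 0, 0], [100, 0, 0, 0, 0], [100, 0, 0, 0, 0], [100, 0, 0, 0, 0]])

```text
clock: 27.25
tool_pos: [0.4876, -0.2862, 0.0977]
orientation: [180.0, -0.0, -97.8]
force: [-0.2, 0.1, 0.8]
opening: 0.0872
```

Emit:
play_rows(series=[[100, 0, 0, -0.01, 0], [100, 0, 0, -0.03, 0], [100, 0, 0, -0.06, 0], [100, 0, 0, -0.1, 0], [100, 0, 0, -0.14, 0], [100, -0.03, 0, -0.18, 0], [100, -0.07, 0, -0.2, 0], [100, -0.11, 0, -0.21, 0], [100, -0.12, 0, -0.21, 0], [100, -0.12, 0, -0.21, 0]])

```text
clock: 28.25
tool_pos: [0.5042, -0.1659, 0.3089]
orientation: [-179.9, 0.0, -97.7]
force: [-0.4, -0.4, -0.0]
opening: 0.0875
```

```bash
python3 - <<'E'
from h import *
go(.479,.2693,.31,-97.5)
s=capw('w8')
im=cv2.imread('pics/w8.png');hsv=cv2.cvtColor(im,cv2.COLOR_BGR2HSV)
m=((hsv[:,:,1]>120)&(hsv[:,:,0]>20)&(hsv[:,:,0]<35)).astype(np.uint8); m[230:]=0
cn=max(cv2.findContours(m,cv2.RETR_EXTERNAL,cv2.CHAIN_APPROX_NONE)[0],key=len)[:,0]
W=np.array([onplane(s,*p,.071) for p in cn]); print('cup',least_squares(lambda a:np.hypot(W[:,0]-a[0],W[:,1]-a[1])-.03,W[:,:2].mean(0),loss='soft_l1',f_scale=.001).x)
P=cloud(s);print(np.nanmax(P[m>0][:,2]))
E
```

```text
from [ 0.5042 -0.1659  0.3089] [-1.799e+02  2.000e-02 -9.770e+01] delta [-0.4279  0.0833 -0.001 ] spin -0.2
cup [ 0.48783977 -0.28632794]
0.07333202609075229
```

View pics/w8.png

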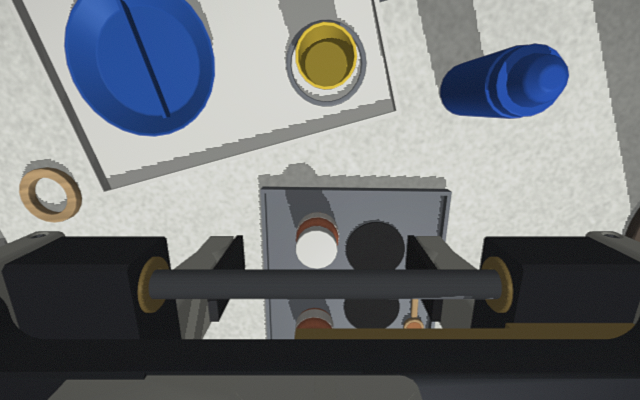

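The cup stands inside the ring (rim at px 327,57, ring around 326,62). I fetch the bottle first, since it is nearest.

Emit:
play_rows(series=[[100, -0.03, 0.006, 0, 0], [100, -0.075, 0.015, 0, 0], [100, -0.12, 0.023, 0, 0], [100, -0.165, 0.032, 0, 0], [100, -0.21, 0.041, 0, 0], [100, -0.255, 0.05, 0, 0], [100, -0.3, 0.058, 0, 0], [100, -0.345, 0.067, 0, 0], [100, -0.39, 0.076, 0, 0], [100, -0.428, 0.083, 0, 0]])

```text
clock: 29.3
tool_pos: [0.4803, 0.2691, 0.3073]
orientation: [180.0, -0.1, -97.9]
force: [0.5, 0.3, 0.2]
opening: 0.0876
```

Emit:
play_rows(series=[[100, 0, 0, 0, 0], [100, 0, 0, 0, 0], [100, 0, 0, 0, 0]])

```text
clock: 29.6
tool_pos: [0.4805, 0.2668, 0.3074]
orientation: [180.0, -0.1, -97.9]
force: [-0.4, -0.1, -0.0]
opening: 0.0877
```

```bash
python3 - <<'E'
from h import *
go(.479,.2695,.152,-97.5)
E
```

```text
from [0.4805 0.2668 0.3074] [ 1.7996e+02 -6.0000e-02 -9.7910e+01] delta [-0.0026  0.0018  0.1553] spin -0.41
```

Emit:
play_rows(series=[[100, -0.0025, 0.002, 0.02, -0.4], [100, -0.0025, 0.002, 0.045, -0.4], [100, -0.0025, 0.002, 0.065, -0.4], [100, -0.0025, 0.002, 0.085, -0.4], [100, -0.0025, 0.002, 0.105, -0.4], [100, -0.0025, 0.002, 0.12, -0.4], [100, -0.0025, 0.002, 0.135, -0.4], [100, -0.0025, 0.002, 0.147, -0.4], [100, -0.0025, 0.002, 0.155, -0.4], [100, -0.0025, 0.002, 0.155, -0.4]])

```text
clock: 30.6
tool_pos: [0.4784, 0.2698, 0.1519]
orientation: [179.9, -0.1, -97.5]
force: [-0.8, 0.2, 0.1]
opening: 0.0878
```

Emit:
play_rows(series=[[100, 0, 0, 0, 0], [75, 0, 0, 0, 0], [50, 0, 0, 0, 0], [40, 0, 0, 0, 0], [40, 0, 0, 0, 0], [40, 0, 0, 0, 0], [40, 0, 0, 0, 0], [40, 0, 0, 0, 0]])

```text
clock: 31.4
tool_pos: [0.4788, 0.2709, 0.153]
orientation: [-180.0, 0.0, -97.4]
force: [-0.1, -0.4, 2.2]
opening: 0.0595
```

Emit:
play_rows(series=[[40, 0, 0, -0.003, 0], [40, 0, 0, -0.01, 0], [40, 0, 0, -0.025, 0], [40, 0, 0, -0.045, 0], [40, 0, 0, -0.065, 0], [40, 0, 0, -0.085, 0], [40, 0, 0, -0.097, 0], [40, 0, 0, -0.1, 0], [40, 0, 0, -0.1, 0]])

```text
clock: 32.3
tool_pos: [0.4784, 0.2707, 0.2527]
orientation: [180.0, 0.0, -97.5]
force: [0.2, 0.6, -2.8]
opening: 0.0593
```

```bash
python3 - <<'E'
from h import *
go(.4546,-.0495,.252,-97.5)
E
```

```text
from [0.4784 0.2707 0.2527] [ 1.7999e+02  1.0000e-02 -9.7460e+01] delta [ 0.3206 -0.018   0.0006] spin 0.04
```

Emit:
play_rows(series=[[40, 0.01, -0.0005, 0, 0], [40, 0.03, -0.002, 0, 0], [40, 0.06, -0.0035, 0, 0], [40, 0.09, -0.005, 0, 0], [40, 0.125, -0.007, 0, 0], [40, 0.16, -0.009, 0, 0], [40, 0.195, -0.011, 0, 0], [40, 0.225, -0.0125, 0, 0], [40, 0.255, -0.0145, 0, 0], [40, 0.28, -0.016, 0, 0]])

```text
clock: 33.3
tool_pos: [0.4567, -0.0115, 0.2522]
orientation: [179.9, -0.0, -97.5]
force: [0.3, -0.7, -2.3]
opening: 0.0596
```

Emit:
play_rows(series=[[40, 0.02, -0.001, 0, 0], [40, 0.035, -0.002, 0, 0], [40, 0.04, -0.002, 0.01, 0], [40, 0.04, -0.002, 0.03, 0], [40, 0.04, -0.002, 0.05, 0], [40, 0.04, -0.002, 0.07, 0], [40, 0.04, -0.002, 0.08, 0], [40, 0.04, -0.002, 0.08, 0], [40, 0.04, -0.002, 0.08, 0]])

```text
clock: 34.2
tool_pos: [0.4551, -0.0489, 0.173]
orientation: [180.0, -0.0, -97.4]
force: [-0.1, -0.4, -2.3]
opening: 0.0592
```

```bash
python3 - <<'E'
from h import *
go(.4546,-.0487,.157,-97.5)
E
```

```text
from [ 0.4551 -0.0489  0.173 ] [ 1.800e+02 -2.000e-02 -9.743e+01] delta [-0.0002  0.0005  0.016 ] spin 0.07
```

Emit:
play_rows(series=[[40, 0, 0.0005, 0.004, 0], [40, 0, 0.0005, 0.009, 0], [40, 0, 0.0005, 0.012, 0], [40, 0, 0.0005, 0.014, 0], [40, 0, 0.0005, 0.0155, 0], [40, 0, 0.0005, 0.0165, 0], [40, 0, 0.0005, 0.0165, 0]])

```text
clock: 34.9
tool_pos: [0.4546, -0.0488, 0.157]
orientation: [-180.0, -0.0, -97.4]
force: [-2.0, 0.3, 6.2]
opening: 0.0591
```

```bash
python3 - <<'E'
from h import *
go(.4546,-.0487,.157,-97.5)
s=cap('side','d7');P=cloud(s);print(circ(sel(P,(.455,-.05),.05,.03,.09),.03,(.455,-.05))); crop('d7',250,120,450,290,3.8,'c9')
E
```

```text
from [ 0.4546 -0.0488  0.157 ] [-1.7999e+02 -2.0000e-02 -9.7430e+01] delta [-0.0001  0.0001 -0.    ] spin 0.07
(array([ 0.45485747, -0.0500502 ]), np.float64(0.0007432027660064684))
```

View pics/c9.png

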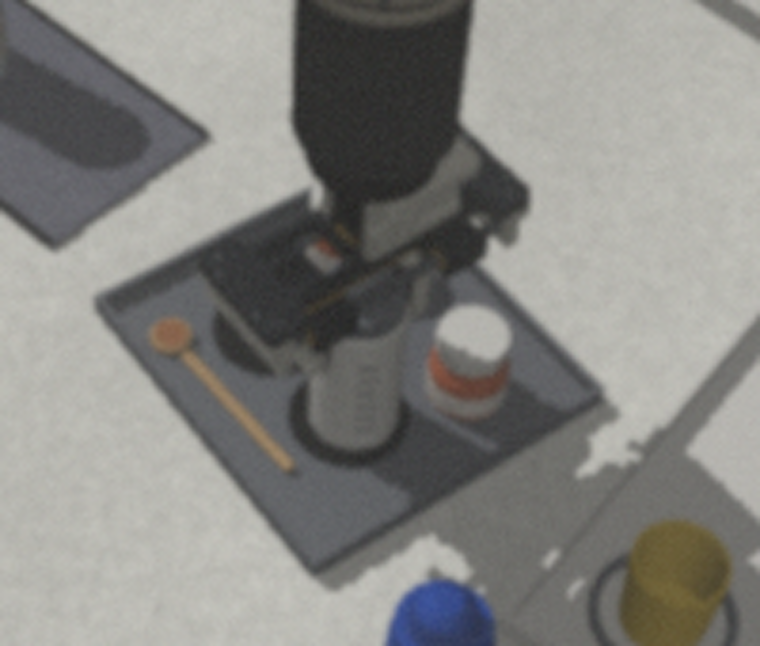

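The bottle is back on spot_b. The side-view fit is (0.4549, -0.0501), against (0.4552, -0.0502) at the start. I release it.

Emit:
play_rows(series=[[70, 0, 0, 0, 0], [80, 0, 0, 0, 0], [100, 0, 0, 0, 0], [100, 0, 0, 0, 0], [100, 0, 0, 0, 0], [100, 0, 0, 0, 0]])

```text
clock: 35.55
tool_pos: [0.4545, -0.0488, 0.1563]
orientation: [180.0, -0.0, -97.5]
force: [0.2, -0.5, -0.2]
opening: 0.0867
```

Emit:
play_rows(series=[[100, 0, 0, -0.01, 0], [100, 0, 0, -0.03, 0], [100, 0, 0, -0.06, 0], [100, 0, 0, -0.09, 0], [100, 0, 0, -0.12, 0], [100, -0.01, 0, -0.14, 0], [100, -0.04, 0.003, -0.15, 0], [100, -0.08, 0.006, -0.15, 0], [100, -0.12, 0.01, -0.15, 0], [100, -0.16, 0.014, -0.15, 0]])

```text
clock: 36.55
tool_pos: [0.4611, 0.113, 0.3075]
orientation: [-179.9, 0.1, -97.5]
force: [0.4, 0.1, 0.3]
opening: 0.0876
```

```bash
python3 - <<'E'
from h import *
go(.4723,.391,.305,-97.5)
E
```

```text
from [0.4611 0.113  0.3075] [-1.7993e+02  6.0000e-02 -9.7460e+01] delta [-0.2771  0.025   0.0028] spin 0.04
```

Emit:
play_rows(series=[[100, -0.04, 0.0035, 0, 0], [100, -0.08, 0.007, 0, 0], [100, -0.12, 0.011, 0, 0], [100, -0.16, 0.0145, 0, 0], [100, -0.2, 0.018, 0, 0], [100, -0.24, 0.022, 0, 0], [100, -0.265, 0.024, 0, 0], [100, -0.277, 0.025, 0, 0], [100, -0.277, 0.025, 0, 0], [100, -0.277, 0.025, 0, 0]])

```text
clock: 37.55
tool_pos: [0.4723, 0.3889, 0.3065]
orientation: [180.0, -0.0, -97.4]
force: [0.6, -0.7, 0.0]
opening: 0.0875
```

```bash
python3 - <<'E'
from h import *
go(.4723,.391,.1565,-97.5)
E
```

```text
from [0.4723 0.3889 0.3065] [ 1.7999e+02 -2.0000e-02 -9.7450e+01] delta [-0.0021  0.0003  0.15  ] spin 0.05
```

Emit:
play_rows(series=[[100, -0.002, 0, 0.02, 0], [100, -0.002, 0, 0.045, 0], [100, -0.002, 0, 0.065, 0], [100, -0.002, 0, 0.085, 0], [100, -0.002, 0, 0.105, 0], [100, -0.002, 0, 0.12, 0], [100, -0.002, 0, 0.135, 0], [100, -0.002, 0, 0.145, 0], [100, -0.002, 0, 0.15, 0], [100, -0.002, 0, 0.15, 0]])

```text
clock: 38.55
tool_pos: [0.4728, 0.3909, 0.1562]
orientation: [180.0, -0.0, -97.5]
force: [0.6, 0.4, 1.3]
opening: 0.0876
```

Emit:
play_rows(series=[[100, 0, 0, 0, 0], [75, 0, 0, 0, 0], [60, 0, 0, 0, 0], [40, 0, 0, 0, 0], [40, 0, 0, 0, 0], [40, 0, 0, 0, 0], [40, 0, 0, 0, 0], [40, 0, 0, 0, 0]])

```text
clock: 39.35
tool_pos: [0.4727, 0.3917, 0.1566]
orientation: [-180.0, 0.0, -97.4]
force: [-1.8, 0.6, 3.8]
opening: 0.0656
```

Emit:
play_rows(series=[[40, 0, 0, -0.003, 0], [40, 0, 0, -0.01, 0], [40, 0, 0, -0.025, 0], [40, 0, 0, -0.045, 0], [40, 0, 0, -0.065, 0], [40, 0, 0, -0.085, 0], [40, 0, 0, -0.097, 0], [40, 0, 0, -0.1, 0], [40, 0, 0, -0.1, 0]])

```text
clock: 40.25
tool_pos: [0.4725, 0.3914, 0.2561]
orientation: [180.0, 0.0, -97.5]
force: [-0.4, 0.1, -4.6]
opening: 0.0654
```

```bash
python3 - <<'E'
from h import *
go(.4657,.042,.256,-97.5)
E
```

```text
from [0.4725 0.3914 0.2561] [179.98   0.   -97.46] delta [ 0.3474 -0.0386  0.    ] spin 0.04
```

Emit:
play_rows(series=[[40, 0.01, -0.001, 0, 0], [40, 0.03, -0.0035, 0, 0], [40, 0.06, -0.007, 0, 0], [40, 0.09, -0.01, 0, 0], [40, 0.125, -0.014, 0, 0], [40, 0.16, -0.018, 0, 0], [40, 0.195, -0.022, 0, 0], [40, 0.225, -0.025, 0, 0], [40, 0.255, -0.0285, 0, 0], [40, 0.285, -0.032, 0, 0]])

```text
clock: 41.25
tool_pos: [0.4663, 0.1022, 0.2557]
orientation: [180.0, -0.0, -97.5]
force: [1.4, -0.3, -4.2]
opening: 0.0654
```

Emit:
play_rows(series=[[40, 0.025, -0.0028, 0, 0], [40, 0.045, -0.005, 0, 0], [40, 0.057, -0.0065, 0, 0], [40, 0.0622, -0.0067, 0.01, 0], [40, 0.0622, -0.0067, 0.03, 0], [40, 0.0622, -0.0067, 0.05, 0], [40, 0.0622, -0.0067, 0.07, 0], [40, 0.0622, -0.0067, 0.08, 0], [40, 0.0622, -0.0067, 0.08, 0], [40, 0.0622, -0.0067, 0.08, 0]])

```text
clock: 42.25
tool_pos: [0.4664, 0.0425, 0.1765]
orientation: [-180.0, -0.0, -97.4]
force: [0.2, -0.1, -5.2]
opening: 0.0654
```

```bash
python3 - <<'E'
from h import *
go(.4656,.0422,.1608,-97.5)
E
```

```text
from [0.4664 0.0425 0.1765] [-1.7999e+02 -2.0000e-02 -9.7420e+01] delta [0.0004 0.0007 0.0157] spin 0.08
```

Emit:
play_rows(series=[[40, 0.0003, 0.0007, 0.004, 0], [40, 0.0003, 0.0007, 0.009, 0], [40, 0.0003, 0.0007, 0.012, 0], [40, 0.0003, 0.0007, 0.014, 0], [40, 0.0003, 0.0007, 0.0155, 0], [40, 0.0003, 0.0007, 0.0163, 0], [40, 0.0003, 0.0007, 0.0163, 0]])

```text
clock: 42.95
tool_pos: [0.4654, 0.0421, 0.1605]
orientation: [-180.0, -0.0, -97.4]
force: [-3.1, 0.2, 3.0]
opening: 0.0654
```

```bash
python3 - <<'E'
from h import *
go(.4656,.0422,.1605,-97.5)
for n in ['side','scene']:
    s=cap(n,n+'8');P=cloud(s);print(n,circ(sel(P,(.465,.042),.053,.03,.09),.033,(.465,.042))); 
crop('scene8',260,140,440,290,4,'c10')
E
```

```text
from [0.4654 0.0421 0.1605] [-1.7999e+02 -1.0000e-02 -9.7430e+01] delta [-0.0002 -0.0002  0.    ] spin 0.07
side (array([0.46535184, 0.04116916]), np.float64(0.0007079447646720326))
scene (array([0.46478306, 0.04199572]), np.float64(0.0007086113021752549))
```

View pics/c10.png

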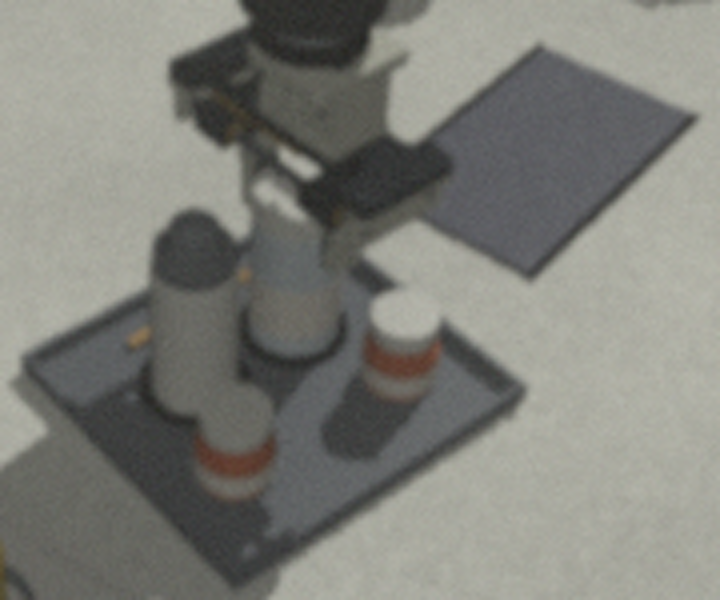

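The formula is down on spot_a within 1 mm of its start. I release and retreat.

Emit:
play_rows(series=[[70, 0, 0, 0, 0], [80, 0, 0, 0, 0], [100, 0, 0, 0, 0], [100, 0, 0, 0, 0], [100, 0, 0, 0, 0], [100, 0, 0, 0, 0]])

```text
clock: 43.65
tool_pos: [0.4654, 0.0421, 0.16]
orientation: [-180.0, 0.0, -97.4]
force: [0.3, 0.4, 0.0]
opening: 0.0872
```

Emit:
play_rows(series=[[100, 0, 0, -0.01, 0], [100, 0, 0, -0.03, 0], [100, 0, 0, -0.06, 0], [100, 0, 0, -0.09, 0], [100, 0, 0, -0.12, 0], [100, -0.01, 0, -0.15, 0], [100, -0.03, 0, -0.18, 0], [100, -0.06, 0, -0.2, 0], [100, -0.09, 0, -0.2, 0], [100, -0.12, 0, -0.2, 0]])

```text
clock: 44.65
tool_pos: [0.4809, 0.1621, 0.3619]
orientation: [-179.9, 0.1, -97.5]
force: [-0.0, 0.2, -0.4]
opening: 0.0872
```

Emit:
play_rows(series=[[100, 0, 0, 0, 0], [100, 0, 0, 0, 0], [100, 0, 0, 0, 0]])

```text
clock: 44.95
tool_pos: [0.4807, 0.1605, 0.3603]
orientation: [-180.0, -0.0, -97.5]
force: [0.1, -0.1, -1.0]
opening: 0.0876
```

```bash
python3 - <<'E'
from h import *
for n in ['side','scene']:
    s=cap(n,n+'9');P=cloud(s);s0=load(n+'0');P0=cloud(s0)
    for k,c,r,z0,z1 in [('formula',(.465,.042),.033,.03,.125),('bottle',(.455,-.05),.03,.03,.11),('jara',(.55,.055),.027,.02,.055),('jarb',(.526,-.085),.027,.02,.055)]:
        print(n,k,circ(sel(P,c,r+.02,z0,z1),r,c)[0].round(4),'was',circ(sel(P0,c,r+.02,z0,z1),r,c)[0].round(4))
    print('ftop',P[{'side':175,'scene':186}[n],{'side':320,'scene':335}[n]])
w=capw('w9')
E
```

```text
side formula [0.4652 0.0412] was [0.4658 0.042 ]
side bottle [ 0.4552 -0.0502] was [ 0.4552 -0.0502]
side jara [0.5516 0.0589] was [0.5503 0.0596]
side jarb [ 0.5275 -0.0851] was [ 0.5269 -0.0829]
ftop [0.45585314 0.03640799 0.1387349 ]
scene formula [0.4644 0.0421] was [0.465  0.0427]
scene bottle [ 0.4541 -0.0494] was [ 0.4542 -0.0495]
scene jara [0.5487 0.0581] was [0.5481 0.0574]
scene jarb [ 0.5241 -0.0843] was [ 0.5247 -0.0824]
ftop [0.46450649 0.0437567  0.13772915]
```

View pics/side9.png

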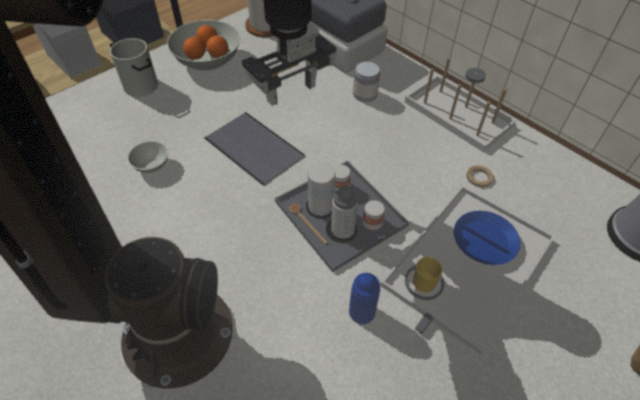

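View pics/w9.png

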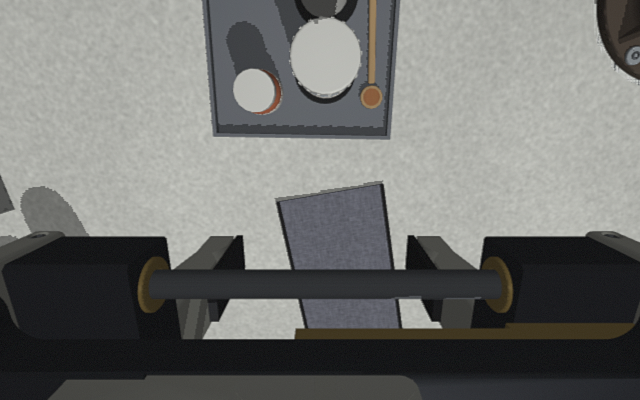

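Everything is in place. Jar b's fit shifted about 2 mm; the cup, which stood beside it, probably skewed the first fit. Its pixel position is unchanged. I hand in.

```bash
python3 - <<'E'
from h import *
print(close_job())
E
```

```text
the job is handed in; nothing more can be done
None
```

The job is done and handed in at about 45 s. I moved the formula container and then the bottle upright onto the mat, and stood the cup inside the high chair's ring. Then I put the bottle back on spot_b and the formula on spot_a.

What the last checks showed:
- **Formula and bottle:** both stand upright. The formula is about 1 mm from where it started, and the bottle within about 0.1 mm.
- **Cup:** the cup centre measured (0.488, -0.286), the same as the ring centre to within 1 mm, and it was still standing in the ring in the final side view.
- **Bystanders:** the spoon and the blue bottle look unmoved in the pictures. Jar a's fit agreed to about 1.5 mm.
- **Disagreement:** jar b's fit differs by about 2 mm from the first. I put that down to the cup next to it skewing the first fit, because its position in the side picture is the same, but I did not confirm this separately.
- **Forces:** every force reported at the end of a move stayed under 10 N.

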